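Bring the hanging scrap caddy to the chopping board and hold its lid open

ROBOT

A 6-joint arm with a two-finger parallel gripper is mounted at the origin on a cart in front of the work surface, level with it; the furniture and walls round the work are solid. World frame = base frame: x ahead of the robot, y to its left, z up, the work surface at z = 0. Lengths are in m, angles in degrees, forces in N, time in s.
With the tool pointing down it reaches from about 0.375 to 0.975 m from the base axis. Payload 3.8 kg.
Tool frame: the origin (TCP) lies at the very end of the fingers, on their centre line; the grasp point (between the pads) lies 19 mm behind it (ctrl.hold_point_z is the distance from the TCP to the grasp point, in m); z points along the fingers, y is the line along which they close (so a half turn about z gives the same grasp; the last joint's range is limited). The gripper opens to 85 mm and grips with 20 to 120 N. Pads are 22 mm wide; open, the fingers measure 114 mm over their backs; the gripper's body (76 mm by 85 mm) begins 54 mm behind the grasp point. The pads swing forward as they close: fully open they stand 13 mm farther back than shut.
Start: joints at [74.605, 15.12, 91.902, -0, 72.978, -2.114], TCP at [0.155, 0.657, 0.231] pointing down, gripper open.
Joint ranges: [-150.88, 150.88], [-54.13, 125.18], [17.81, 147.31], [-75.09, 255.09], [0, 152.58], [-146.25, 146.25]. Speed limits (degrees/s): [147.25, 147.25, 180, 180, 180, 180].

INTERFACE

Orientations are given as a 3x3 rotation matrix whose columns are the frame's x, y, z axes.
In Python, from rig import ctrl, telemetry, grab_frame gives the robot as it stands (ctrl), with the cameras as plain functions and the readings (telemetry).
- The arm moves only by the tool inch_along, called after "Request:" as name(argument=value, ...) on one line, values as JSON. Schema: {"type":"object","properties":{"steps":{"type":"object","properties":{"tx":{"type":"array","items":{"type":"number"},"minItems":1,"maxItems":20},"ty":{"type":"array","items":{"type":"number"},"minItems":1,"maxItems":20},"tz":{"type":"array","items":{"type":"number"},"minItems":1,"maxItems":20},"drx":{"type":"array","items":{"type":"number"},"minItems":1,"maxItems":20},"dry":{"type":"array","items":{"type":"number"},"minItems":1,"maxItems":20},"drz":{"type":"array","items":{"type":"number"},"minItems":1,"maxItems":20}},"additionalProperties":false,"required":["tx","ty","tz","drx","dry","drz"]},"aperture":{"type":"number"},"grip_n":{"type":"number"},"only":{"type":"string"},"quiet":{"type":"boolean"},"lines":{"type":"string"}},"required":["steps"],"additionalProperties":false}. steps is an object with one list for each field, all of the same length, 1 to 20, a row being the entries at one place: tx, ty, tz (the shift in a scale on which 1.0 is 800 mm), drx, dry, drz (a rotation vector in normalised numbers (1 is 180 degrees)); each row is the pose to reach, as a shift and turn from the pose commanded when the call began, along the tool's axes at that moment; what a row does not reach only later rows make up. A row lasts 1/10 s, in which the tool goes at most 0.05 m and 8.59 degrees, less where a joint would pass 70% of its speed; a pose out of reach is approached as far as the arm can. aperture is the finger opening in m, set as the call begins (left out keeps the last). The fingers move at their own pace and stop on an object; grip_n is the grip in N (left out, the last holds). Time passes only in rows, so rows that do not move let the fingers close. The tool returns the time, the measured TCP pose, the force, the opening and the grip force at its end. only (a regular expression) keeps the lines of the reply that match it, lines (a string "A,B") keeps lines A to B, and quiet returns only ok. No shift or turn number may pass 1 either way. Input that does not fit is refused with a message, and nothing moves.
- telemetry.sense(): the state, without advancing time (a new reading comes with each control period).
- grab_frame(name): name is "scene" or "top"; returns a dict with "color" (420x560x3 uint8, red, green, blue), "fovy" (degrees; the focal length in pixels is half the picture's height over the tangent of half this angle, whatever the lens; pixels are square), "cx", "cy" (the principal point, pixels), "distortion" ([k1, k2, p1, p2, k3] as OpenCV has them; the pictures are not rectified), "rvec" (rotation vector, rad) and "tvec" (3), from world to camera coordinates, as OpenCV has them. Camera axes: x right, y down, z forward; pixel columns grow to the right and rows downward; lengths in m; the calibration is good to about 2 mm. A picture is of the moment at which its call begins. There is no depth.
- ctrl.job_done(): hands the job in; it is judged then, once.
The state is a dict: "clock": time; "qpos": joint angles; "dq": joint speeds; "joint_efforts": joint torques, N m; "tool_pos": TCP position; "tcp_rot": TCP orientation; "wrist_force": force on the tool from outside, world axes, zero at the start; "ft_torque": the same for the moment, N m; "finger_gap": finger opening in m; "grasp_force": force on a finger pad.
Only numpy, scipy, OpenCV 4.12 (cv2) and the standard library are available. Lean on these libraries where they do the work, as an engineer would, in place of code of your own. Each camera call takes 0.05 s, during which the arm holds its last target. There are 200 camera calls.

TASK

I am about to clear the chopping board: lift the lidded scrap caddy up and off the rail it hangs on, keep it upright, and stand it on the worktop beside the chopping board, within a few centimetres of its right-hand long edge (the one towards the microwave), and let go of it. Then raise its lid by the bar at the front to about 45 degrees from closed and finish there, still holding the lid up with the fingers, because it falls shut by itself. Leave the other loose things where they are.

Things in the scene. Friction and masses are not known exactly. Their poses are not given: they have to be found in the camera images.
- rail: fixed free-standing steel rail stand on the worktop, 280 mm wide, 258 mm high. Origin on the worktop below the middle of its top bar; y runs along the bars, -x is its front, where the caddy hangs. Two posts at y = +-115 mm, x = +20 mm, with feet 150 mm long. A lower bar, axis 126 mm up at x = -4 mm, only steadies the caddy's back. A fixed peeler hangs at its y = +130 mm end
- caddy: small rectangular white enamelled food-scrap caddy with a hinged lid, loose, 0.5 to 0.8 kg with its lid. Bin 120 mm deep (x) x 150 mm wide (y) x 132 mm high. Origin: centre of its underside; x points from its front to its back, z up. Its hook and handle stand at its back (points caddy_hook, caddy_handle), reaching to x = +84 mm and 210 mm high. Mass centre about 60 mm in front of the handle
- caddy_handle (a point): middle of the black crossbar of the caddy's carrying handle, 62 mm behind the caddy's origin and 198 mm above its underside; the bar is 92 mm long (along the caddy's y), 24 mm high and 14 mm thick (along x), free on both sides and above; grip it across its thickness from above
- lid_bar (a point): middle of the round black lifting bar on the front of the caddy's lid, 14 mm thick, 80 mm long along the caddy's y, carried by two arms at its ends; 155 mm in front of the hinge axis, with about 36 mm of free space between the bar and the bin. Closed it is 100 mm in front of the caddy's origin and 140 mm above its underside. The bar can turn between the fingers while the lid rises
- lid_hinge (a point): the hinge axis of the lid (along the caddy's y) at the back of the bin, 55 mm behind the caddy's origin and 136.5 mm above its underside
- lid (a joint): angle of the lid, rad: 0 closed, 0.785 = 45 degrees, stop at 1.35; free hinge, 0.12 kg lid, falls shut from any angle
- mug: white mug, 83 x 116 x 94 mm, on the worktop in front of the microwave; leave it. The microwave is fixed, 290 mm high, and fills the worktop from world x = 0.59 back, y = -0.20 to +0.35; carry things round in front of it
- fork: fork, 193 mm long, on the worktop in front of the microwave; leave it
- spice_jar: small spice jar, 44 mm wide, 100 mm high, on the worktop in front of the microwave; leave it
- caddy_hook (a point): underside of the down-turned steel hook behind the caddy's back plate, 70 mm wide, 74 mm behind and 150 mm above the caddy's origin; it rests on the rail's top bar. Its flange hangs 20 mm further down behind the bar: raise the caddy at least 25 mm (40 is safe), then draw it away to its front
- rail_bar (a point): middle of the axis of the rail's top bar (12 mm thick, along the rail's y), 220 mm above the worktop. The caddy hangs with its middle anywhere from y = -65 to +35 mm along the bar, its underside then 76 mm above the worktop
- board_edge (a point): middle of the lower right-hand long edge (worktop level) of a wooden chopping board that lies fixed on the worktop at the left, 180 x 260 x 22 mm, with an apple and a lemon on it. The point's y runs along this 260 mm edge, away from the robot; its x points out of the board to the right (towards the microwave)
- tumbler: clear drinking glass, 80 mm wide, 91 mm high, on the worktop in front of the rail, standing upright; leave it

How it is judged:
By the outcome, as a careful person would: the job done as asked, in the order asked, and still so for the second after the job is handed in, while the arm keeps its last pose, push and grip.
It also fails if it takes over 61 s, if anything falls off the work surface, if the arm or the gripper's body presses on something with over 40 N, if the wrist force passes 120 N, or if a joint passes its speed limit or range.

## Working session

There is one attempt and no reset: what is moved stays moved. The work goes in short steps, Python scripts to look and compute and a tool call to move; the robot and the scene stay as the last step left them, time stands still between calls to the robot, and variables do not carry over. Pictures are saved under pics/ and viewed, at most 13 in all, crops included, and the job is handed in when it is done.

```bash
ls; mkdir -p pics; cat > h.py <<'E'
import numpy as np, cv2
from rig import ctrl, telemetry, grab_frame
def snap(n,fn):
    f=grab_frame(n); cv2.imwrite(f'pics/{fn}.png',f['color'][:,:,::-1]); np.save(f'pics/{fn}.npy',np.array({k:f[k] for k in f if k!='color'},dtype=object),allow_pickle=True); return f
def cam(fn):
    f=np.load(f'pics/{fn}.npy',allow_pickle=True).item()
    h=420; F=h/2/np.tan(np.radians(f['fovy'])/2)
    K=np.array([[F,0,f['cx']],[0,F,f['cy']],[0,0,1]]); R=cv2.Rodrigues(np.array(f['rvec'],float))[0]
    return K,np.array(f['distortion'],float),R,np.array(f['tvec'],float).ravel()
def ray(fn,uv):
    K,d,R,t=cam(fn); p=cv2.undistortPoints(np.array([[uv]],float),K,d)[0,0]
    v=R.T@np.array([p[0],p[1],1]); return -R.T@t, v/np.linalg.norm(v)
def onz(fn,uv,z):
    o,v=ray(fn,uv); return o+v*(z-o[2])/v[2]
def tri(a,ua,b,ub):
    o1,v1=ray(a,ua);o2,v2=ray(b,ub)
    s=np.linalg.lstsq(np.c_[v1,-v2],o2-o1,rcond=None)[0]
    p,q=o1+s[0]*v1,o2+s[1]*v2; return (p+q)/2,np.linalg.norm(p-q)
def proj(fn,P):
    K,d,R,t=cam(fn); return cv2.projectPoints(np.array(P,float).reshape(-1,3),cv2.Rodrigues(R)[0],t,K,d)[0][:,0]
E
python3 - <<'E'
from h import *
snap('scene','s0');snap('top','t0')
for n in('s0','t0'):
    K,d,R,t=cam(n);print(n,-R.T@t,R[2],K[0,0],d)
s=telemetry.sense();print(s['clock'],s['tool_pos'],s['tcp_rot'],ctrl.hold_point_z)
E
```

```text
pics
rig.py
s0 [-0.25093759 -0.60358112  1.08317391] [ 0.57519331  0.47477958 -0.66613588] 410.19965455673463 [-0.05894695  0.          0.          0.          0.        ]
t0 [0.30231904 0.03352291 1.38906158] [ 0.18500204  0.01936182 -0.98254738] 428.3866925733629 [-0.02555717  0.          0.          0.          0.        ]
0.1 [0.15488944 0.65630881 0.23006247] [[-9.73243771e-01  2.29774348e-01 -5.57863023e-04]
 [ 2.29775011e-01  9.73241708e-01 -2.00541393e-03]
 [ 8.21428839e-05 -2.07993960e-03 -9.99997834e-01]] 0.0187
```

View pics/s0.png

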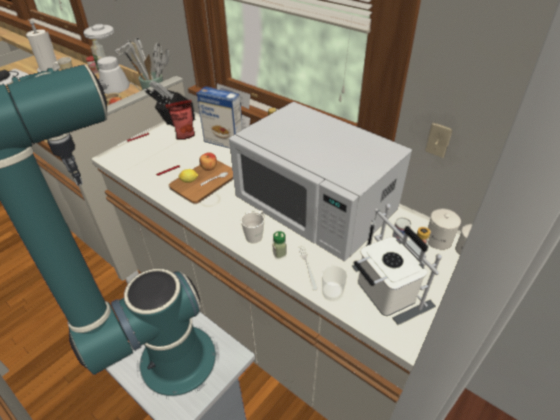

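View pics/t0.png

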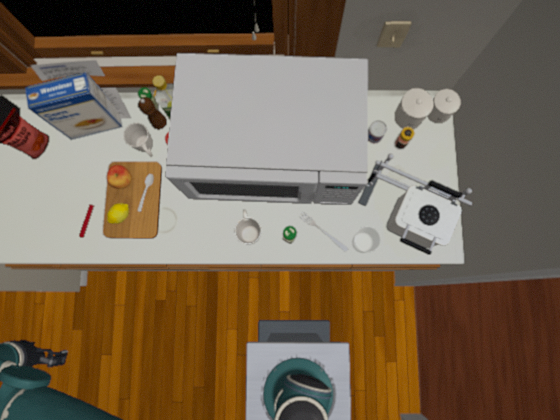

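The scene view shows the caddy at about (390,275) with its lid bar at (368,272) and handle at (413,240). In the top view its lid bar is at (418,245) and handle at (446,187), and the board spans (104–161, 162–238). A faint ring near (166,220) sits right beside the board, so I'm enlarging these areas.

```bash
python3 - <<'E'
import cv2,numpy as np
s=cv2.imread('pics/s0.png');t=cv2.imread('pics/t0.png')
c=lambda im,x,y,w,h,k:cv2.resize(im[y:y+h,x:x+w],None,fx=k,fy=k,interpolation=cv2.INTER_CUBIC)
cv2.imwrite('pics/c1.png',np.hstack([c(s,340,200,100,120,4),c(t,360,150,100,120,4)]))
cv2.imwrite('pics/c2.png',np.hstack([c(s,160,140,100,120,4),c(t,90,150,100,120,4)]))
E
```

```text
(no output)
```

View pics/c1.png

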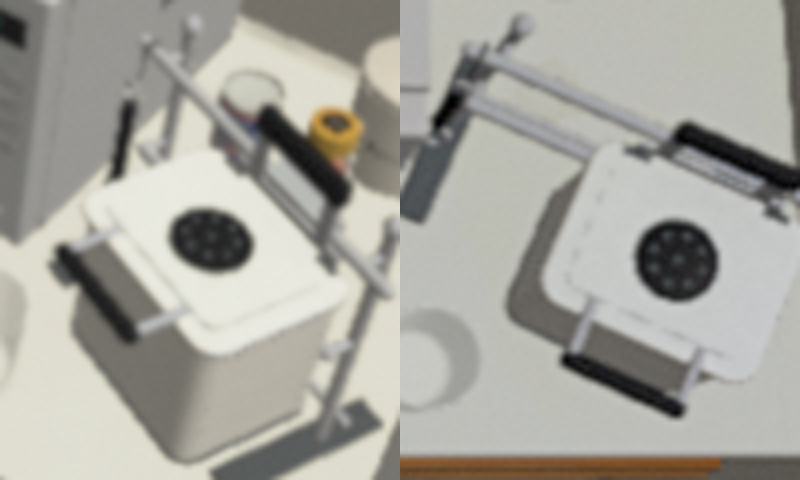

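View pics/c2.png

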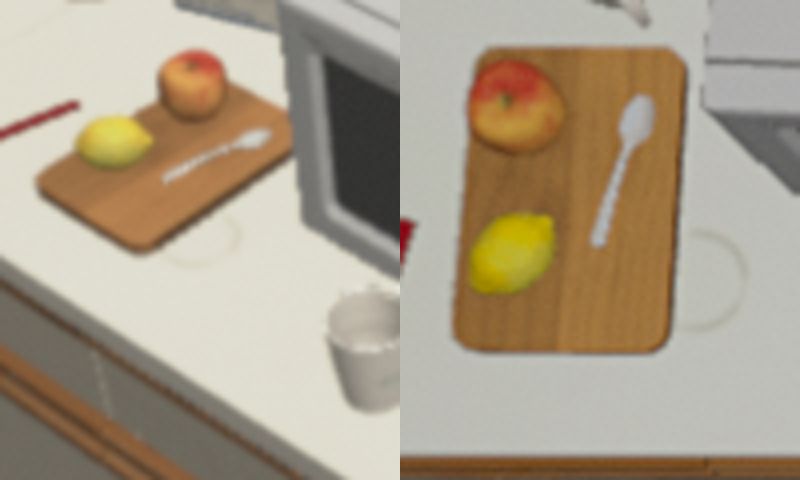

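The first crop shows the caddy with its lid bar and handle clear. In scene pixels the bar ends are about (62,255) and (133,330) in the crop, and the handle runs (268,112)–(340,192). The second crop shows that the ring by the board is only a flat stain. The board's right edge in the top crop runs from (268,345) to (285,55).

```bash
python3 - <<'E'
from h import *
import cv2
from scipy.optimize import least_squares
t=cv2.imread('pics/t0.png')
cv2.imwrite('pics/c3.png',cv2.resize(t[150:270,360:480],None,fx=5,fy=5,interpolation=cv2.INTER_CUBIC))
S=lambda u,v:(340+u/4-.4,200+v/4-.4); T=lambda u,v:(360+u/4-.4,150+v/4-.4); B=lambda u,v:(90+u/4-.4,150+v/4-.4)
print('lidbar ends',tri('s0',S(63,255),'t0',T(168,358)),tri('s0',S(133,331),'t0',T(279,408)))
print('handle ends',tri('s0',S(268,114),'t0',T(286,133)),tri('s0',S(342,192),'t0',(464,195)))
print('rail',tri('s0',S(148,44),'t0',T(74,50)))
n,f=B(270,350),B(286,50)
print('board',onz('t0',n,.022),onz('t0',f,.022), 'left', onz('t0',B(54,345),.022),onz('t0',B(76,50),.022))
print('scene near corner',onz('s0',(160+140/4,140+243/4),.022), 'far', onz('s0',(160+295/4,140+120/4),.022))
print('counter front edge',onz('t0',(100,264),0),onz('t0',(300,264),0))
print('mug',tri('s0',(253,220),'t0',(248,230)),'tumbler', onz('t0',(364,241),.045),onz('s0',(334,284),.045))
print('microwave topfront', onz('t0',(180,195),0.1))
E
```

```text
lidbar ends (array([ 0.44643157, -0.28335812,  0.21190646]), np.float64(0.0006751048306972869)) (array([ 0.41195676, -0.35609859,  0.21923225]), np.float64(0.003060269436614651))
handle ends (array([ 0.58929973, -0.35246602,  0.27982579]), np.float64(0.003455267229141413)) (array([ 0.55071239, -0.42971735,  0.28681393]), np.float64(0.007365884430814065))
rail (array([ 0.66414225, -0.2258216 ,  0.22216257]), np.float64(0.0009531035857393896))
board [0.47675795 0.45260595 0.022     ] [0.72930533 0.45284847 0.022     ] left [0.4808673  0.63043443 0.022     ] [0.73051685 0.63124611 0.022     ]
scene near corner [0.48210952 0.45788528 0.022     ] far [0.72613262 0.47940961 0.022     ]
counter front edge [0.39109567 0.64330007 0.        ] [ 0.39189277 -0.00941849  0.        ]
mug (array([0.49121088, 0.15077547, 0.08935487]), np.float64(0.00346744751660739)) tumbler [ 0.4608126  -0.20969739  0.045     ] [ 0.46578895 -0.21433749  0.045     ]
microwave topfront [0.59827507 0.36403706 0.1       ]
```

View pics/c3.png

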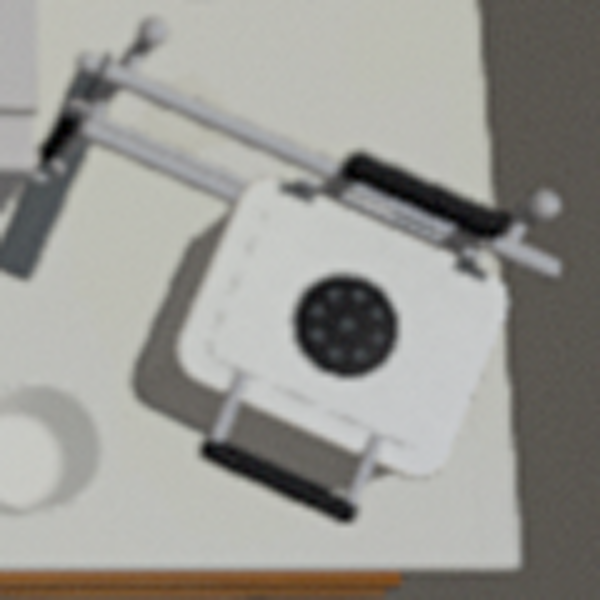

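The enlarged top view puts the handle ends at about (353,168) and (502,224) and the bar ends at (208,450) and (350,512), at 5x. I'm fitting the caddy pose to both views.

```bash
cat >> h.py <<'E'
def Rz(a): c,s=np.cos(a),np.sin(a); return np.array([[c,-s,0],[s,c,0],[0,0,1]])
E
python3 - <<'E'
from h import *
from scipy.optimize import least_squares
T=lambda u,v:(360+u/5-.4,150+v/5-.4);S=lambda u,v:(340+u/4-.4,200+v/4-.4)
M=np.array([[-100,40,140],[-100,-40,140],[62,44,200],[62,-44,200]])/1e3
ut=np.array([T(208,450),T(349,512),T(353,168),T(504,224)]);us=np.array([S(63,255),S(133,331),S(268,114),S(342,192)])
f=lambda p:np.r_[(proj('t0',M@Rz(p[3]).T+p[:3])-ut).ravel(),(proj('s0',M@Rz(p[3]).T+p[:3])-us).ravel()]
r=least_squares(f,[.5,-.36,.08,-.4]);p=r.x
print(p,np.degrees(p[3]),r.fun.reshape(-1,2).round(1))
R=Rz(p[3]);print('handle',R@[.062,0,.198]+p[:3],'bar',R@[-.1,0,.14]+p[:3],'fwd',-R[:,0])
for c in((-60,75),(-60,-75),(60,75),(60,-75)): print((R@np.array([*c,0])/1e3+p[:3]).round(3))
s=telemetry.sense();Q=s['tcp_rot'];print(s['clock'],s['tool_pos'],(Q.T).round(4))
E
```

```text
[ 0.51800528 -0.36225965  0.07706499 -0.43869082] -25.135132429636034 [[ 1.1 -0.1]
 [ 0.1 -0.2]
 [-0.4 -1.8]
 [ 0.3  0.6]
 [-0.2 -0.7]
 [-1.   1. ]
 [-1.4 -0.4]
 [ 0.9  0.8]]
handle [ 0.5741344  -0.38859444  0.27506499] bar [ 0.42747442 -0.31978419  0.21706499] fwd [-0.90530852  0.42475462 -0.        ]
[ 0.496 -0.269  0.077]
[ 0.432 -0.405  0.077]
[ 0.604 -0.32   0.077]
[ 0.54  -0.456  0.077]
0.1 [0.15488944 0.65630881 0.23006247] [[-9.732e-01  2.298e-01  1.000e-04]
 [ 2.298e-01  9.732e-01 -2.100e-03]
 [-6.000e-04 -2.000e-03 -1.000e+00]]
```

```bash
cat >> h.py <<'E'
def rot(yaw,tilt=0):
    y=np.r_[np.cos(np.radians(yaw)),np.sin(np.radians(yaw)),0]; z=np.r_[0,0,-1.]
    return np.c_[np.cross(y,z),y,z]@cv2.Rodrigues(np.r_[np.radians(tilt),0,0])[0]
def rel(*targets):
    s=telemetry.sense();Q=np.array(s['tcp_rot']);p=np.array(s['tool_pos']);print('t',round(s['clock'],2),'tcp',p.round(4),'q',np.round(s['qpos'],1))
    for P,yaw,*ti in targets:
        d=Q.T@(np.array(P)-p); r=np.degrees(cv2.Rodrigues(Q.T@rot(yaw,*ti))[0].ravel()); print(P,d.round(4),r.round(2))
E
python3 -c "
from h import *
rel(([.45,.25,.38],30),([.53,-.1,.38],0),([.574,-.389,.36],-25.1))"
```

```text
t 0.1 tcp [0.1549 0.6563 0.2301] q [74.6 15.2 92.   0.  73.  -2.1]
[0.45, 0.25, 0.38] [-0.3806 -0.3279 -0.1493] [-1.100e-01  4.000e-02  4.672e+01]
[0.53, -0.1, 0.38] [-0.5388 -0.6502 -0.1486] [-0.1   0.08 76.72]
[0.574, -0.389, 0.36] [-0.6481 -0.9213 -0.1281] [-9.0000e-02  1.0000e-01  1.0182e+02]
```

The rows are not in the units I measure in: shifts go in shares of 800 mm and turns go in shares of 180 degrees. I convert before sending: -0.7 m / 0.8 = -0.875, -0.53 m / 0.8 = -0.6625, 86 degrees / 180 = 0.4778.

Request:
inch_along(steps={"tx":[-0.0375, -0.1, -0.15, -0.2, -0.25, -0.2875, -0.3375, -0.3875, -0.425, -0.4625, -0.4875, -0.525, -0.55, -0.575, -0.6, -0.6375, -0.6625, -0.675, -0.6875, -0.7], "ty":[-0.025, -0.075, -0.125, -0.1625, -0.2, -0.2375, -0.275, -0.3125, -0.3625, -0.4, -0.45, -0.5, -0.55, -0.6, -0.6625, -0.7125, -0.7625, -0.8125, -0.85, -0.875], "tz":[-0.0375, -0.075, -0.1125, -0.15, -0.175, -0.1875, -0.1875, -0.1875, -0.1875, -0.1875, -0.1875, -0.1875, -0.1875, -0.1875, -0.1875, -0.1875, -0.1875, -0.1875, -0.1875, -0.1875], "drx":[0, 0, 0, 0, 0, 0, 0, 0, 0, 0, 0, 0, 0, 0, 0, 0, 0, 0, 0, 0], "dry":[0, 0, 0, 0, 0, 0, 0, 0, 0, 0, 0, 0, 0, 0, 0, 0, 0, 0, 0, 0], "drz":[0.0167, 0.0444, 0.0778, 0.1111, 0.1444, 0.1722, 0.2, 0.2278, 0.25, 0.2722, 0.2944, 0.3167, 0.3333, 0.3556, 0.3833, 0.4056, 0.4278, 0.4444, 0.4667, 0.4778]}, aperture=0.06)

```text
clock: 2.1
tool_pos: [0.5387, -0.1558, 0.3805]
tcp_rot: [[0.166, 0.986, -0.001], [0.986, -0.166, -0.0], [-0.0, -0.001, -1.0]]
wrist_force: [0.5, -0.1, -0.2]
finger_gap: 0.0601
grasp_force: 0.0
```

```bash
python3 -c "
from h import *
rel(([.574,-.389,.36],-25.1),([.574,-.389,.256],-25.1))"
```

```text
t 2.1 tcp [ 0.5387 -0.1558  0.3805] q [-18.6  -0.5  94.   -0.   86.6  -9.1]
[0.574, -0.389, 0.36] [-0.2241  0.0736  0.0205] [-0.08  0.03 15.54]
[0.574, -0.389, 0.256] [-0.2241  0.0737  0.1245] [-0.08  0.03 15.54]
```

To row units: -0.224 m / 0.8 = -0.28, -0.2 m / 0.8 = -0.25, 15.5 degrees / 180 = 0.0861.

Request:
inch_along(steps={"tx":[-0.05, -0.1, -0.15, -0.2, -0.25, -0.28, -0.28], "ty":[0.0125, 0.0375, 0.05, 0.0625, 0.0825, 0.0919, 0.0919], "tz":[0, 0, 0, 0, 0.0125, 0.025, 0.025], "drx":[0, 0, 0, 0, 0, 0, 0], "dry":[0, 0, 0, 0, 0, 0, 0], "drz":[0.0167, 0.0333, 0.05, 0.0667, 0.0806, 0.0861, 0.0861]})

```text
clock: 2.8
tool_pos: [0.5745, -0.3888, 0.357]
tcp_rot: [[0.423, 0.906, -0.005], [0.906, -0.423, 0.002], [0.0, -0.005, -1.0]]
wrist_force: [-0.3, 0.0, -1.9]
finger_gap: 0.0599
grasp_force: 0.0
```

```bash
python3 - <<'E'
from h import *
snap('scene','s1');snap('top','t1')
s=cv2.imread('pics/s1.png');t=cv2.imread('pics/t1.png')
c=lambda im,x,y,w,h,k:cv2.resize(im[y:y+h,x:x+w],None,fx=k,fy=k,interpolation=cv2.INTER_CUBIC)
cv2.imwrite('pics/c4.png',np.hstack([c(s,340,160,133,160,3),c(t,350,130,133,160,3)]))
rel(([.574,-.389,.256],-25.1))
E
```

```text
t 2.9 tcp [ 0.5752 -0.3859  0.3597] q [-35.9  14.5  79.4   0.   86.3 -11.1]
[0.574, -0.389, 0.256] [-0.0034  0.0005  0.1037] [-0.16 -0.06  0.27]
```

View pics/c4.png

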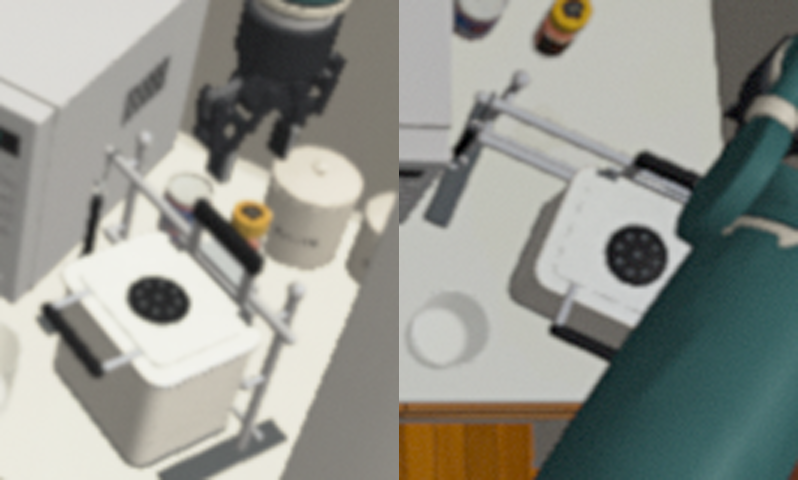

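The scene crop shows the gripper directly above the handle with its fingers either side of the bar, handle middle at about (228,235) in the crop. Descending now.

To row units: 0.103 m / 0.8 = 0.1288, 0.102 m / 0.8 = 0.1275.

Request:
inch_along(steps={"tx":[-0.0038, -0.0038, -0.0038, -0.0038, -0.0038, -0.0038], "ty":[0, 0, 0, 0, 0, 0], "tz":[0.025, 0.0563, 0.0875, 0.1125, 0.1275, 0.1288], "drx":[0, 0, 0, 0, 0, 0], "dry":[0, 0, 0, 0, 0, 0], "drz":[0, 0, 0, 0, 0, 0]})

```text
clock: 3.5
tool_pos: [0.5739, -0.3868, 0.2568]
tcp_rot: [[0.418, 0.908, -0.002], [0.908, -0.418, 0.002], [0.001, -0.003, -1.0]]
wrist_force: [-0.2, 1.1, -0.8]
finger_gap: 0.0601
grasp_force: 0.0
```

Request:
inch_along(steps={"tx":[0, 0, 0, 0, 0, 0, 0], "ty":[0, 0, 0, 0, 0, 0, 0], "tz":[0, 0, 0, 0, 0, 0, 0], "drx":[0, 0, 0, 0, 0, 0, 0], "dry":[0, 0, 0, 0, 0, 0, 0], "drz":[0, 0, 0, 0, 0, 0, 0]}, aperture=0, grip_n=80)

```text
clock: 4.2
tool_pos: [0.5759, -0.3894, 0.2604]
tcp_rot: [[0.42, 0.908, 0.004], [0.908, -0.42, -0.002], [-0.0, 0.005, -1.0]]
wrist_force: [3.1, -2.3, 6.2]
finger_gap: 0.0128
grasp_force: 79.5
```

```bash
python3 -c "
from h import *
rel(([.574,-.389,.256],-25.1))"
```

```text
t 4.2 tcp [ 0.5759 -0.3894  0.2604] q [-36.1  16.2  87.4   0.   76.1 -11.3]
[0.574, -0.389, 0.256] [-0.0004 -0.0019  0.0044] [0.27 0.02 0.29]
```

To row units: -0.105 m / 0.8 = -0.1313, -0.1 m / 0.8 = -0.125.

Request:
inch_along(steps={"tx":[0, 0, 0, 0, 0, 0, 0, 0, 0, 0, 0, 0, 0, 0, 0], "ty":[0, 0, 0, 0, 0, 0, 0, 0, -0.0125, -0.0375, -0.0688, -0.1, -0.125, -0.1313, -0.1313], "tz":[0, 0, -0.0125, -0.0313, -0.0563, -0.0813, -0.1063, -0.125, -0.1313, -0.1313, -0.1313, -0.1313, -0.1313, -0.1313, -0.1313], "drx":[0, 0, 0, 0, 0, 0, 0, 0, 0, 0, 0, 0, 0, 0, 0], "dry":[0, 0, 0, 0, 0, 0, 0, 0, 0, 0, 0, 0, 0, 0, 0], "drz":[0, 0, 0, 0, 0, 0, 0, 0, 0, 0, 0, 0, 0, 0, 0]}, grip_n=110)

```text
clock: 5.7
tool_pos: [0.4779, -0.344, 0.3624]
tcp_rot: [[0.419, 0.908, -0.001], [0.908, -0.419, 0.001], [0.0, -0.001, -1.0]]
wrist_force: [0.6, -0.5, -6.1]
finger_gap: 0.0119
grasp_force: 112.6
```

```bash
python3 - <<'E'
from h import *
snap('scene','s2');snap('top','t2')
cv2.imwrite('pics/c5.png',np.hstack([cv2.imread('pics/s2.png')[100:400,200:],cv2.imread('pics/t2.png')[50:350,200:]]))
print(telemetry.sense()['wrist_force'])
rel(([.50,-.15,.36],0),([.50,.15,.36],45),([.49,.42,.36],90))
E
```

```text
[ 1.23159443 -0.62739124 -6.46532358]
t 5.8 tcp [ 0.4792 -0.3447  0.3627] q [-38.1   2.9  92.3   0.   84.8 -13.4]
[0.5, -0.15, 0.36] [ 0.1854 -0.0627  0.0028] [-0.000e+00 -1.000e-02 -2.478e+01]
[0.5, 0.15, 0.36] [ 0.4578 -0.1885  0.0028] [ 0.000e+00 -1.000e-02 -6.978e+01]
[0.49, 0.42, 0.36] [ 0.6987 -0.3108  0.0029] [ 1.0000e-02 -1.0000e-02 -1.1478e+02]
```

View pics/c5.png

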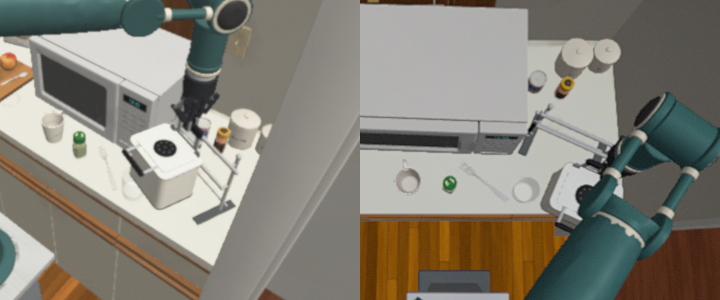

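The caddy is off the rail and hanging upright, in the scene crop at about (165,165). Now carrying it round to the board.

To row units: 0.699 m / 0.8 = 0.8738, 0.27 m / 0.8 = 0.3375, -114.8 degrees / 180 = -0.6378.

Request:
inch_along(steps={"tx":[0.0125, 0.0438, 0.0875, 0.1375, 0.1875, 0.2375, 0.2875, 0.3375, 0.3875, 0.4375, 0.4875, 0.5375, 0.5875, 0.6375, 0.6875, 0.7375, 0.7875, 0.8313, 0.8625, 0.8738], "ty":[-0.0038, -0.0125, -0.025, -0.0438, -0.0625, -0.08, -0.1038, -0.1263, -0.15, -0.1738, -0.1963, -0.2188, -0.2425, -0.2688, -0.2938, -0.32, -0.345, -0.3675, -0.3838, -0.3888], "tz":[0, 0, 0, 0, 0, 0, 0, 0, 0, 0, 0, 0, 0, 0, 0, 0, 0, 0, 0, 0], "drx":[0, 0, 0, 0, 0, 0, 0, 0, 0, 0, 0, 0, 0, 0, 0, 0, 0, 0, 0, 0], "dry":[0, 0, 0, 0, 0, 0, 0, 0, 0, 0, 0, 0, 0, 0, 0, 0, 0, 0, 0, 0], "drz":[-0.0056, -0.0222, -0.05, -0.0778, -0.1111, -0.1444, -0.1833, -0.2222, -0.2611, -0.3, -0.3333, -0.3667, -0.4, -0.4389, -0.4778, -0.5167, -0.5556, -0.5944, -0.6222, -0.6378]})

```text
clock: 7.8
tool_pos: [0.4882, 0.425, 0.3621]
tcp_rot: [[-1.0, -0.008, -0.002], [-0.008, 1.0, 0.002], [0.002, 0.002, -1.0]]
wrist_force: [-0.1, -1.2, -5.8]
finger_gap: 0.012
grasp_force: 112.8
```

Request:
inch_along(steps={"tx":[0, 0, 0], "ty":[0, 0, 0], "tz":[0, 0, 0], "drx":[0, 0, 0], "dry":[0, 0, 0], "drz":[0, 0, 0]})

```text
clock: 8.1
tool_pos: [0.4897, 0.4197, 0.3631]
tcp_rot: [[-1.0, 0.001, -0.0], [0.001, 1.0, -0.001], [0.0, -0.001, -1.0]]
wrist_force: [-0.8, -0.3, -5.5]
finger_gap: 0.0118
grasp_force: 112.8
```

```bash
python3 - <<'E'
from h import *
snap('scene','s3');snap('top','t3')
cv2.imwrite('pics/c6.png',np.hstack([cv2.imread('pics/s3.png')[60:360,100:460],cv2.imread('pics/t3.png')[50:350,40:400]]))
rel(([.49,.42,.20],90))
E
```

```text
t 8.2 tcp [0.4899 0.4195 0.3635] q [ 38.4   9.   85.5  -0.   85.5 -51.6]
[0.49, 0.42, 0.2] [-1.000e-04  5.000e-04  1.635e-01] [-0.01  0.   -0.07]
```

View pics/c6.png

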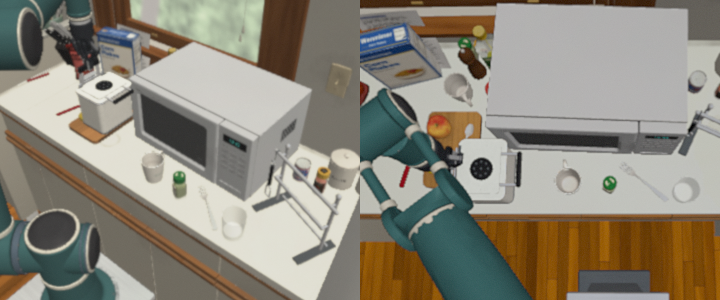

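The caddy is upright beside the board, still about 10 cm above the worktop, in the top crop at (485,165). Lowering it with a 1 cm shift towards the edge.

To row units: 0.172 m / 0.8 = 0.215, -0.005 m / 0.8 = -0.0063.

Request:
inch_along(steps={"tx":[-0.0025, -0.0063, -0.0063, -0.0063, -0.0063, -0.0063, -0.0063, -0.0063, -0.0063, -0.0063], "ty":[0.005, 0.0125, 0.0125, 0.0125, 0.0125, 0.0125, 0.0125, 0.0125, 0.0125, 0.0125], "tz":[0.025, 0.0625, 0.1063, 0.1438, 0.175, 0.1938, 0.2063, 0.2125, 0.215, 0.215], "drx":[0, 0, 0, 0, 0, 0, 0, 0, 0, 0], "dry":[0, 0, 0, 0, 0, 0, 0, 0, 0, 0], "drz":[0, 0, 0, 0, 0, 0, 0, 0, 0, 0]})

```text
clock: 9.2
tool_pos: [0.4953, 0.4308, 0.1925]
tcp_rot: [[-1.0, -0.0, 0.002], [-0.0, 1.0, 0.001], [-0.002, 0.001, -1.0]]
wrist_force: [0.7, -0.4, -6.2]
finger_gap: 0.0118
grasp_force: 112.7
```

Request:
inch_along(steps={"tx":[0, 0, 0, 0], "ty":[0, 0, 0, 0], "tz":[0.0025, 0.005, 0.0075, 0.0075], "drx":[0, 0, 0, 0], "dry":[0, 0, 0, 0], "drz":[0, 0, 0, 0]})

```text
clock: 9.6
tool_pos: [0.4948, 0.4305, 0.1853]
tcp_rot: [[-1.0, -0.0, 0.0], [-0.0, 1.0, 0.0], [-0.0, 0.0, -1.0]]
wrist_force: [-0.8, 0.4, -5.2]
finger_gap: 0.0119
grasp_force: 112.7
```

To row units: 0.003 m / 0.8 = 0.0038, 0.002 m / 0.8 = 0.0025.

Request:
inch_along(steps={"tx":[0, 0, 0, 0], "ty":[0, 0, 0, 0], "tz":[0.0013, 0.0025, 0.0038, 0.0038], "drx":[0, 0, 0, 0], "dry":[0, 0, 0, 0], "drz":[0, 0, 0, 0]})

```text
clock: 10.0
tool_pos: [0.495, 0.4315, 0.1846]
tcp_rot: [[-1.0, -0.0, 0.002], [-0.0, 1.0, 0.002], [-0.002, 0.002, -1.0]]
wrist_force: [-3.4, 1.6, 5.2]
finger_gap: 0.0123
grasp_force: 114.6
```

Request:
inch_along(steps={"tx":[0, 0, 0], "ty":[0, 0, 0], "tz":[0.0013, 0.0025, 0.0025], "drx":[0, 0, 0], "dry":[0, 0, 0], "drz":[0, 0, 0]})

```text
clock: 10.3
tool_pos: [0.4951, 0.4316, 0.1846]
tcp_rot: [[-1.0, -0.0, 0.002], [-0.0, 1.0, 0.003], [-0.002, 0.003, -1.0]]
wrist_force: [-6.1, -0.3, 12.9]
finger_gap: 0.0122
grasp_force: 115.8
```

Standing on the worktop. Releasing, rising, and moving off to look.

To row units: -0.001 m / 0.8 = -0.0013.

Request:
inch_along(steps={"tx":[0, 0, 0, 0, 0], "ty":[0, 0, 0, 0, 0], "tz":[-0.0013, -0.0013, -0.0013, -0.0013, -0.0013], "drx":[0, 0, 0, 0, 0], "dry":[0, 0, 0, 0, 0], "drz":[0, 0, 0, 0, 0]}, aperture=0.06)

```text
clock: 10.8
tool_pos: [0.4947, 0.4301, 0.1807]
tcp_rot: [[-1.0, -0.0, -0.0], [-0.0, 1.0, -0.001], [0.0, -0.001, -1.0]]
wrist_force: [0.0, 0.3, 0.0]
finger_gap: 0.0598
grasp_force: 0.0
```

Request:
inch_along(steps={"tx":[0, 0, 0, 0, 0, 0, 0, 0, 0, 0, 0, 0, 0, 0], "ty":[0, 0, 0, 0, 0, -0.0375, -0.0875, -0.1375, -0.1875, -0.2375, -0.2875, -0.3375, -0.375, -0.375], "tz":[-0.0125, -0.0375, -0.075, -0.125, -0.175, -0.2, -0.2, -0.2, -0.2, -0.2, -0.2, -0.2, -0.2, -0.2], "drx":[0, 0, 0, 0, 0, 0, 0, 0, 0, 0, 0, 0, 0, 0], "dry":[0, 0, 0, 0, 0, 0, 0, 0, 0, 0, 0, 0, 0, 0], "drz":[0, 0, 0, 0, 0, 0, 0, 0, 0, 0, 0, 0, 0, 0]}, aperture=0.03)

```text
clock: 12.2
tool_pos: [0.4949, 0.1272, 0.3424]
tcp_rot: [[-1.0, 0.004, 0.002], [0.004, 1.0, -0.001], [-0.002, -0.001, -1.0]]
wrist_force: [-1.2, -0.1, -0.3]
finger_gap: 0.0302
grasp_force: 0.0
```

```bash
python3 - <<'E'
from h import *
snap('scene','s4');snap('top','t4')
c=lambda im,x,y,w,h,k:cv2.resize(im[y:y+h,x:x+w],None,fx=k,fy=k,interpolation=cv2.INTER_CUBIC)
s=cv2.imread('pics/s4.png');t=cv2.imread('pics/t4.png')
cv2.imwrite('pics/c7.png',np.hstack([c(s,160,120,100,120,4),c(t,130,150,100,120,4)]))
E
```

```text
(no output)
```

View pics/c7.png

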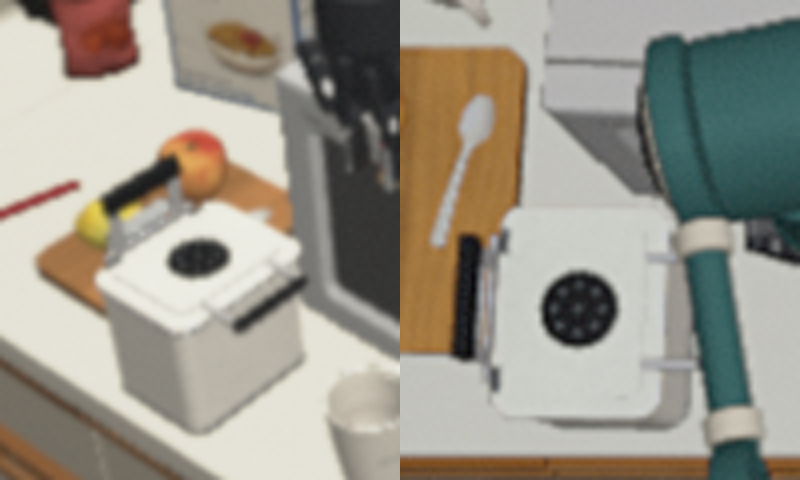

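The caddy stands upright beside the board with its lid closed. In the scene crop the bar runs (237,325)–(302,285) and the handle (108,204)–(177,163). In the top crop the handle runs (68,240)–(62,353), and the arm hides the bar.

```bash
python3 - <<'E'
from h import *
from scipy.optimize import least_squares
S=lambda u,v:(160+u/4-.4,120+v/4-.4);T=lambda u,v:(130+u/4-.4,150+v/4-.4)
M=np.array([[-100,40,140],[-100,-40,140],[62,45,200],[62,-45,200]])/1e3
us=np.array([S(237,325),S(302,285),S(108,204),S(177,163)]);ut=np.array([T(62,353),T(68,240)])
def f(p):
    P=M@Rz(p[3]).T+p[:3]; return np.r_[(proj('s4',P)-us).ravel(),(proj('t4',P[2:])-ut).ravel()]
us=us[[0,1,2,3]]
r=least_squares(f,[.495,.368,0,np.pi/2]);p=r.x;print(p,np.degrees(p[3]),r.fun.reshape(-1,2).round(1))
R=Rz(p[3]);b=R@[-.1,0,.14]+p[:3];print('bar',b)
print('vent top',onz('t4',T(179,309),.146), 'vent tri',tri('s4',S(198,258),'t4',T(179,309)))
rel(([b[0],b[1],.25],90),([b[0],b[1],.121],90))
E
```

```text
[ 4.93193502e-01  3.70123052e-01 -1.05424315e-03  1.55984902e+00] 89.3727657089304 [[ 0.3  0.6]
 [-0.1 -0.6]
 [-1.3  0.7]
 [-0.  -0.3]
 [-0.1  1.1]
 [ 0.5 -2. ]]
bar [0.49209879 0.27012904 0.13894576]
vent top [0.4913745  0.36480406 0.146     ] vent tri (array([0.49197863, 0.36420677, 0.14618613]), np.float64(0.0016705394841232681))
t 12.3 tcp [0.495  0.13   0.3421] q [ 11.9  -5.7 102.8   0.   82.8 -78. ]
[np.float64(0.4920987931665338), np.float64(0.2701290439289733), 0.25] [0.0032 0.14   0.0922] [ 0.05  0.06 -0.09]
[np.float64(0.4920987931665338), np.float64(0.2701290439289733), 0.121] [0.0033 0.1399 0.2212] [ 0.05  0.06 -0.09]
```

Request:
inch_along(steps={"tx":[0.0013, 0.0025, 0.0038, 0.0038, 0.0038, 0.0038, 0.0038, 0.0038, 0.0038], "ty":[0.05, 0.1, 0.15, 0.1738, 0.1738, 0.1738, 0.1738, 0.1738, 0.1738], "tz":[0.025, 0.0625, 0.1, 0.125, 0.15, 0.15, 0.175, 0.2, 0.225], "drx":[0, 0, 0, 0, 0, 0, 0, 0, 0], "dry":[0, 0, 0, 0, 0, 0, 0, 0, 0], "drz":[0, 0, 0, 0, 0, 0, 0, 0, 0]}, aperture=0.036)

```text
clock: 13.2
tool_pos: [0.4926, 0.2704, 0.1625]
tcp_rot: [[-1.0, -0.001, 0.002], [-0.001, 1.0, 0.001], [-0.002, 0.001, -1.0]]
wrist_force: [-0.0, -0.2, 0.4]
finger_gap: 0.0357
grasp_force: 0.0
```

```bash
python3 - <<'E'
from h import *
snap('scene','s5');s=cv2.imread('pics/s5.png')
cv2.imwrite('pics/c8.png',cv2.resize(s[110:230,160:260],None,fx=5,fy=5,interpolation=cv2.INTER_CUBIC))
rel(([.492,.2695,.12],90))
E
```

```text
t 13.25 tcp [0.4903 0.2692 0.1584] q [ 26.2   6.1 110.5   0.   63.6 -63.8]
[0.492, 0.2695, 0.12] [-0.0018  0.0004  0.0384] [-0.08 -0.19  0.04]
```

View pics/c8.png

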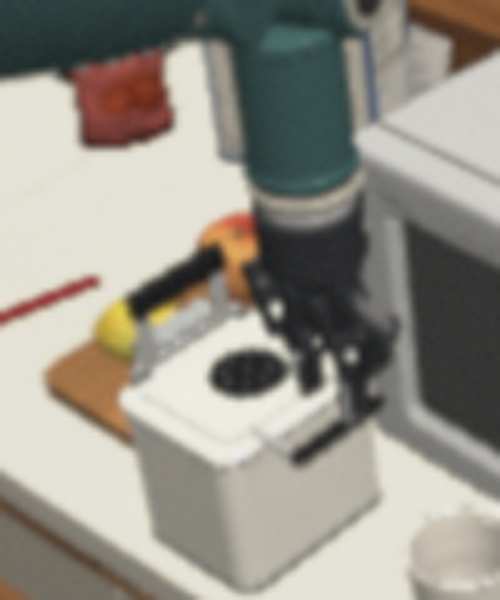

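The fingers are above the bar, inner tip at (312,390) and outer at (355,415), straddling the bar line (297,460)–(380,405). Descending gently while watching the force.

To row units: 0.038 m / 0.8 = 0.0475, 0.032 m / 0.8 = 0.04.

Request:
inch_along(steps={"tx":[0, 0, 0, 0, 0, 0], "ty":[0, 0, 0, 0, 0, 0], "tz":[0.01, 0.02, 0.03, 0.04, 0.0475, 0.0475], "drx":[0, 0, 0, 0, 0, 0], "dry":[0, 0, 0, 0, 0, 0], "drz":[0, 0, 0, 0, 0, 0]})

```text
clock: 13.85
tool_pos: [0.4911, 0.269, 0.1222]
tcp_rot: [[-1.0, -0.0, -0.002], [-0.0, 1.0, -0.001], [0.002, -0.001, -1.0]]
wrist_force: [-0.5, -0.1, 0.6]
finger_gap: 0.0358
grasp_force: 0.0
```

Request:
inch_along(steps={"tx":[0, 0, 0, 0, 0], "ty":[0, 0, 0, 0, 0], "tz":[0, 0, 0, 0, 0], "drx":[0, 0, 0, 0, 0], "dry":[0, 0, 0, 0, 0], "drz":[0, 0, 0, 0, 0]}, aperture=0, grip_n=40)

```text
clock: 14.35
tool_pos: [0.4921, 0.2696, 0.1237]
tcp_rot: [[-1.0, -0.0, 0.001], [-0.0, 1.0, 0.001], [-0.001, 0.001, -1.0]]
wrist_force: [1.0, 0.8, 0.6]
finger_gap: 0.0128
grasp_force: 39.0
```

Bar gripped. Raising the lid along its arc.

To row units: -0.07 m / 0.8 = -0.0875, -0.059 m / 0.8 = -0.0738, -12 degrees / 180 = -0.0667.

Request:
inch_along(steps={"tx":[0, 0, 0, 0, 0, 0, 0, 0], "ty":[0.0005, 0.0013, 0.005, 0.0088, 0.0138, 0.02, 0.0275, 0.0275], "tz":[-0.0075, -0.015, -0.03, -0.045, -0.06, -0.0738, -0.0875, -0.0875], "drx":[-0.0056, -0.0111, -0.0222, -0.0333, -0.0444, -0.0556, -0.0667, -0.0667], "dry":[0, 0, 0, 0, 0, 0, 0, 0], "drz":[0, 0, 0, 0, 0, 0, 0, 0]})

```text
clock: 15.15
tool_pos: [0.4925, 0.2907, 0.1951]
tcp_rot: [[-1.0, -0.0, 0.002], [0.0, 0.978, 0.209], [-0.002, 0.209, -0.978]]
wrist_force: [0.7, -2.1, -0.9]
finger_gap: 0.0123
grasp_force: 39.1
```

```bash
python3 - <<'E'
from h import *
s=telemetry.sense();Q=s['tcp_rot'];h=s['tool_pos']-Q[:,2]*ctrl.hold_point_z
print('hold',h,'lid deg',np.degrees(np.arctan2(h[2]-.1365,.424-h[1]))-1.3,'r',np.hypot(h[2]-.1365,.424-h[1]),s['wrist_force'],s['ft_torque'])
E
```

```text
hold [0.49245713 0.28676951 0.21341253] lid deg 27.96899024206318 r 0.1573141561388921 [ 0.72325187 -2.07527833 -0.86740633] [-0.44756107  0.04502512  0.05824332]
```

To row units: 0.0395 m / 0.8 = 0.0494, -0.032 m / 0.8 = -0.04, -8 degrees / 180 = -0.0444.

Request:
inch_along(steps={"tx":[0, 0, 0, 0, 0, 0, 0, 0], "ty":[0.0113, 0.0231, 0.0358, 0.045, 0.0494, 0.0494, 0.0494, 0.0494], "tz":[-0.0113, -0.0213, -0.0313, -0.0375, -0.04, -0.04, -0.04, -0.04], "drx":[-0.0111, -0.0222, -0.0333, -0.0417, -0.0444, -0.0444, -0.0444, -0.0444], "dry":[0, 0, 0, 0, 0, 0, 0, 0], "drz":[0, 0, 0, 0, 0, 0, 0, 0]})

```text
clock: 15.95
tool_pos: [0.4917, 0.3233, 0.2326]
tcp_rot: [[-1.0, -0.0, -0.0], [-0.0, 0.94, 0.342], [0.0, 0.342, -0.94]]
wrist_force: [0.5, -1.9, -0.1]
finger_gap: 0.0125
grasp_force: 39.1
```

```bash
python3 - <<'E'
from h import *
s=telemetry.sense();Q=s['tcp_rot'];h=s['tool_pos']-Q[:,2]*ctrl.hold_point_z
print('hold',h,'lid deg',np.degrees(np.arctan2(h[2]-.1365,.424-h[1]))-1.3,'r',np.hypot(h[2]-.1365,.424-h[1]))
snap('scene','s6');snap('top','t6')
c=lambda im,x,y,w,h,k:cv2.resize(im[y:y+h,x:x+w],None,fx=k,fy=k,interpolation=cv2.INTER_CUBIC)
cv2.imwrite('pics/c9.png',np.hstack([c(cv2.imread('pics/s6.png'),160,100,133,160,3),c(cv2.imread('pics/t6.png'),110,140,133,160,3)]))
E
```

```text
hold [0.49175024 0.31693657 0.25018247] lid deg 45.4174919205147 r 0.1561610756334733
```

View pics/c9.png

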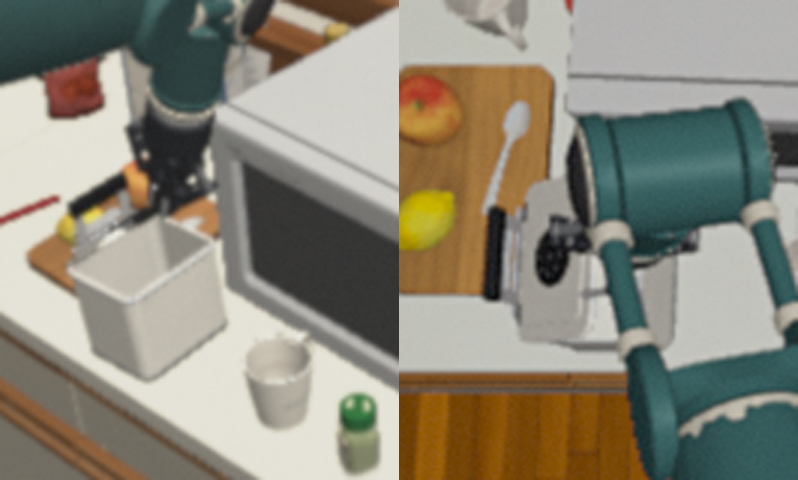

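The bin stands upright, its open mouth at about (145,245) in the scene crop. The lid is raised and held by the fingers, at about 45° by the arm's own pose. The mug, jar and board items are undisturbed, so I'm handing it in.

```bash
python3 -c "
from rig import ctrl, telemetry, grab_frame
s=telemetry.sense();print(s['wrist_force'],s['grasp_force']);print(ctrl.job_done())"
```

```text
[ 1.19688662 -1.29932193 -1.53821785] 39.07231092453003
the job is handed in; nothing more can be done
None
```

The job is handed in at about 16 s: the caddy stands upright on the worktop, about 2 cm from the board's right-hand edge, and the fingers are holding its lid open at about 45°.

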